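# Hold a sample in the locating corner of a reflectance head

## Robot

A 6-joint arm with a two-finger parallel gripper is mounted at the origin on the work surface. World frame = base frame: x ahead of the robot, y to its left, z up, the work surface at z = 0. Lengths are in m, angles in degrees, forces in N, time in s.
With the tool pointing down it reaches from about 0.325 to 0.775 m from the base axis. Payload 5.5 kg.
Tool frame: the origin (TCP) lies at the centre of the arm's flange, where the gripper is bolted on; the fingertips stand 182 mm ahead of it and the grasp point (between the pads) lies 163 mm ahead of it; z points along the fingers, y is the direction in which the jaws open and shut (so a half turn about z gives the same grasp; the last joint's range is limited). The gripper opens to 88 mm and grips with 3 to 60 N. Pads are 20 mm wide; open, the fingers measure 115 mm over their backs; the gripper's body (75 mm by 178 mm) begins 61 mm behind the grasp point.
Start: joints at [-68.509, 5.22, 70.514, -0, 104.267, -3.249], TCP at [0.251, -0.545, 0.405] pointing down, gripper open.
Joint ranges: [-164.24, 164.24], [-49.07, 125.15], [9.68, 141.18], [-86.29, 266.29], [3.28, 154.24], [-151.56, 151.56]. Speed limits (degrees/s): [147.25, 147.25, 172.46, 180, 180, 180].

## Interface

Orientations are given as [roll, pitch, yaw] about the fixed x, y, z axes, in that order (R = Rz(yaw) Ry(pitch) Rx(roll)).
In Python, from station import r gives the robot as it stands. The module is installed in compiled form; this text tells all that it offers. Calls block until the motion is done:
- r.reach(position, orientation): joint-space move of the TCP to a pose.
- r.servo_line(position, rotation=None, speed=0.15): straight line of the TCP; rotation=None keeps the orientation; speed is the mean speed in m/s.
- r.move_joints(angles): joint-space move.
- r.let_go() and r.grab(squeeze=None): open the fingers fully, or close them until they stop; squeeze is the grip in N (None keeps the last).
- r.wait(seconds).
- r.inverse_kinematics(position, orientation): joint angles nearest the present ones, or None.
- r.sense(): the state.
- r.snapshot(name): name is "scene" or "top"; returns a dict with "frame" (400x640x3 uint8, red, green, blue), "fx", "fy", "cx", "cy" (pixels), "R" (3x3) and "t" (3): a world point X has camera coordinates R X + t. Camera axes: x right, y down, z forward; pixel columns grow to the right and rows downward; lengths in m; the calibration is good to about 2 mm. A picture is of the moment at which its call begins. There is no depth.
A pose or a line that the arm cannot do raises r.IKError and nothing moves.
- r.hand_in(): hands the job in, once; it reports no verdict.
The state is a dict: "clock": time; "joints": joint angles; "joint_vel": joint speeds; "joint_torque": joint torques, N m; "tcp_pos": TCP position; "orientation": TCP orientation; "contact_force": force on the tool from outside, world axes, zero at the start; "torque": the same for the moment, N m; "opening": finger opening in m.
Only numpy, scipy, OpenCV 4.12 (cv2) and the standard library are available. Lean on these libraries where they do the work, as an engineer would, in place of code of your own. Each camera call takes 0.05 s, during which the arm holds its last target.

## Task

Open the measuring head's shutter by turning its knob clockwise until it clicks over into the open position. Then bring the tall oblong block from the bench, set it down gently on the deck and press it home into the corner formed by the two steel stops, its long side flat along the long stop and its end against the short one, so that it covers the window. Finish while still holding it there, flat on the deck and pressed firmly against both stops for the reading; leave the shutter open and the other samples and glassware where they stand.

Things in the scene. Friction and masses are not known exactly. Their poses are not given: they have to be found in the camera images.
- head: the measuring head, fixed: white box 220 mm along x, 260 mm along y, with a flat dark deck 72 mm above the bench; origin at the centre of its underside, z up. On the deck (from the origin): the corner of the stops at x 75, y -105 mm; the shutter knob at x 20, y 55 mm; a flush 24 mm square glass window at x 55, y -77 mm, which a seated block covers
- corner (a point): the point on the head's deck where the inner faces of the two stops meet; axes as the head's. The long stop stands on its +x side and runs to +y, the short stop on its -y side and runs to -x; the free deck lies to -x and +y. A block seated with its long side on the long stop has its centre at x -20, y +28, z +22 mm from this point
- long_stop: ground steel bar screwed to the deck, 94 mm along y (80 mm of it to +y of the corner), 14 mm along x, 10 mm high; origin at the centre of its underside; axes as the head's. Its -x face is the stop; rigid. Friction of the block on deck and stops is considerable: a push along one stop is partly lost to friction
- short_stop: ground steel bar screwed to the deck, 50 mm along x, 14 mm along y, 10 mm high; origin at the centre of its underside; axes as the head's. Its +y face is the stop; rigid
- block_center (a point): the tall oblong aluminium block to be measured: 56 mm long (its x), 40 mm wide (its y), 44 mm high (its z), 0.2 to 0.33 kg, loose, standing on the bench on the face to be measured. The point is its centre, 22 mm above its underside; either way round is the same
- block: the same block; origin at the centre of its underside, same axes
- knob_grip (a point): the shutter knob: a grey bar 48 mm long, 14 mm thick, standing 6 to 36 mm above the deck on a black skirt 52 mm across, 6 mm thick; nothing else stands on the deck within 60 mm. The point is on its axis, 28 mm above the deck; x runs along the bar (white pointer at the -x end), z up; the axes turn with the knob and are the head's at 0
- shutter (a joint): angle of the shutter knob, rad: 0 closed, grows clockwise seen from above to 1.05 open. Hard stops at both. An over-centre spring detent holds it at either end: it resists with about 0.13 N m at first, less towards the middle, and past 0.53 it snaps on to open by itself. Its black blade covers the window from below when closed
- disc_a: bystander, loose: tall round steel sample, 40 mm across, 34 mm high; origin at the centre of its underside
- disc_b: bystander, loose: flat round aluminium sample, 48 mm across, 18 mm high; origin at the centre of its underside
- square: bystander, loose: low square aluminium sample, 36 x 36 mm, 20 mm high; origin at the centre of its underside
- beaker: bystander, loose: empty glass beaker, 72 mm across, 95 mm high; origin at the centre of its underside
- bottle: bystander, loose: capped amber bottle, 62 mm across, 150 mm high; origin at the centre of its underside
Things that resemble listed ones, but are neither listed nor needed, are in the scene too. What is shaped like the block but green or turquoise is not meant.

How it is judged:
By the outcome, as a careful person would: the job done as asked, in the order asked, and still so for the second after the job is handed in, while the arm keeps its last pose, push and grip.
It also fails if it takes over 72 s, if anything falls off the work surface, if the arm or the gripper's body presses on something with over 40 N, if the wrist force passes 120 N, or if a joint passes its speed limit or range.

## Working session

There is one attempt and no reset: what is moved stays moved. The work goes in short steps, each a Python script; the robot and the scene stay as the last script left them, time stands still between calls to the robot, and variables do not carry over. Pictures are saved under pics/ and viewed, and the job is handed in when it is done.

```bash
mkdir -p pics; ls
python3 - <<'E'
from station import r
import cv2,numpy as np,pickle
d={}
for n in("scene","top"):
    s=r.snapshot(n); d[n]=s
    cv2.imwrite(f"pics/{n}0.png",s["frame"][:,:,::-1])
    print(n,s["fx"],s["cx"],s["cy"],np.round(s["R"],3).tolist(),np.round(s["t"],3), -np.array(s["R"]).T@s["t"])
pickle.dump(d,open("snap0.pkl","wb"))
s=r.sense();print(s)
E
```

```text
pics
scene 428.2858941272138 315.2401732506058 196.52538615198785 [[-0.365, 0.931, -0.013], [0.506, 0.187, -0.842], [-0.781, -0.314, -0.539]] [ 0.147 -0.175  1.467] [1.28859995 0.35678697 0.64560591]
top 494.8133162831808 323.4770626499542 203.11536273245753 [[0.021, -1.0, -0.012], [-0.996, -0.019, -0.089], [0.089, 0.014, -0.996]] [0.028 0.471 1.446] [0.34071244 0.01697551 1.48214161]
{'clock': 0.1, 'joints': array([-6.85089979e+01,  5.25749593e+00,  7.05743938e+01,  4.10288906e-04,
        1.04266434e+02, -3.24963512e+00]), 'joint_vel': array([ 0.04739305, -0.05838042, -0.16749973,  0.02340401,  0.09404394,
       -0.01179051]), 'joint_torque': array([ 1.90390740e-03, -4.47856987e+01, -4.07569957e+01,  6.99579972e-02,
        2.84191919e-02, -1.06215364e-04]), 'tcp_pos': array([ 0.25111482, -0.5449765 ,  0.40363903]), 'orientation': array([-1.79901857e+02, -5.97076560e-03,  2.47407329e+01]), 'contact_force': array([-0.64171641, -0.60749786,  0.3477289 ]), 'torque': array([ 0.05902836, -0.04462975, -0.00020367]), 'opening': 0.08787556437961286}
```

View pics/scene0.png

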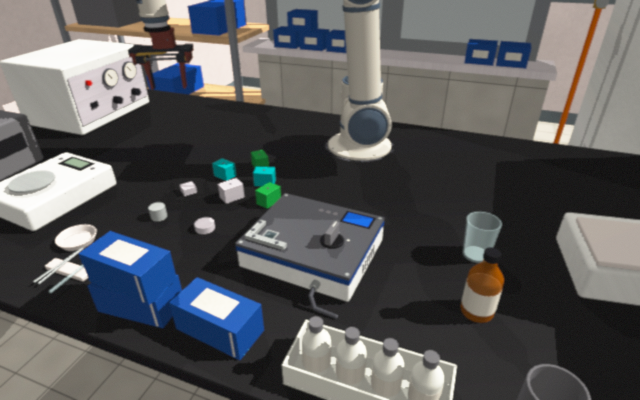

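View pics/top0.png

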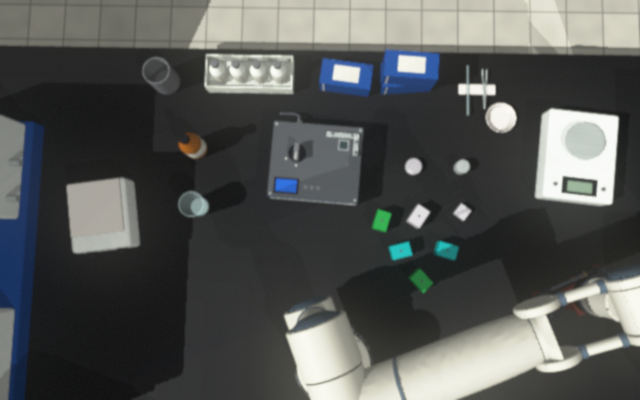

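The top view shows the head near (317,162), with the knob at (297,152) and the stops at about (350,140). Candidates for the block are:
- bare metal at (419,216)
- small bare metal at (462,212), probably the low square
- green at (382,220) and (421,280)
- turquoise at (400,251) and (446,250)

The description fits (419,216). I'll check it in close crops.

Run:
```python
import cv2,pickle,numpy as np
d=pickle.load(open("snap0.pkl","rb"))
a=d["top"]["frame"][:,:,::-1]; b=d["scene"]["frame"][:,:,::-1]
f=lambda i,x,y,w,h,k:cv2.resize(i[y:y+h,x:x+w],None,fx=k,fy=k,interpolation=cv2.INTER_CUBIC)
cv2.imwrite("pics/c1.png",np.vstack([f(a,360,145,130,65*2//2+35,5)[:300*2//2+200],]))
cv2.imwrite("pics/c2.png",f(a,258,105,115,105,5))
cv2.imwrite("pics/c3.png",f(b,140,140,260,160,3))
```

```text
(no output)
```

View pics/c1.png

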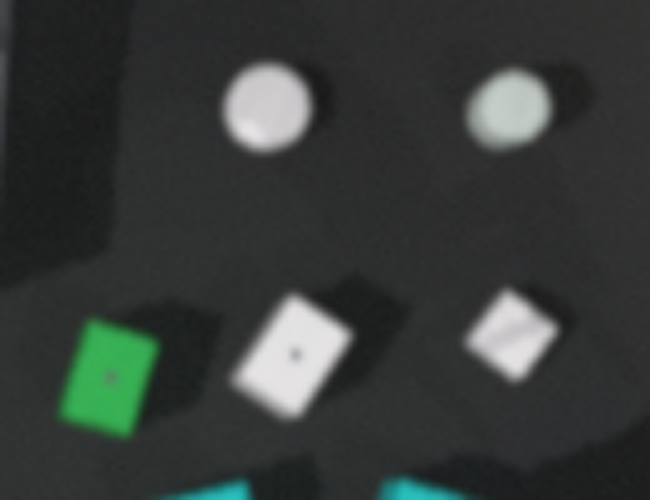

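View pics/c2.png

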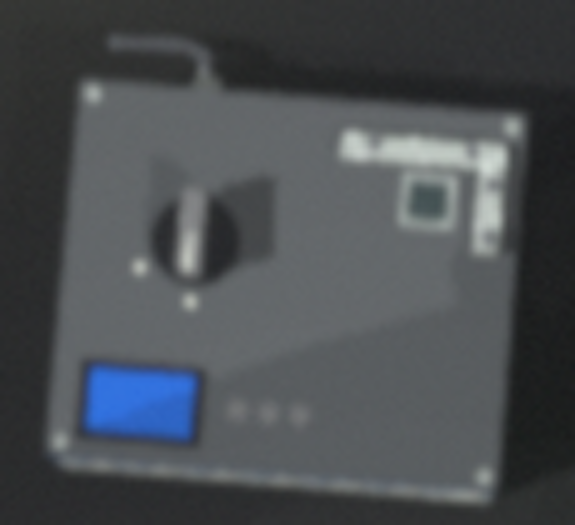

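View pics/c3.png

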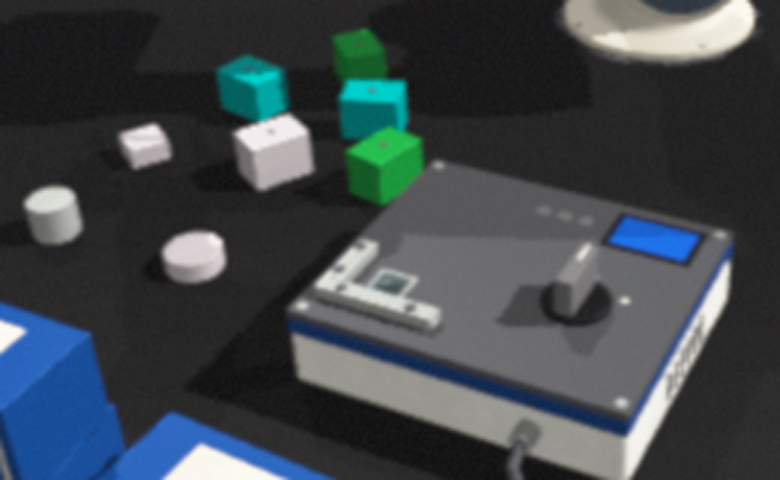

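The crops confirm it: the bare-metal oblong block is at top (419,216) and scene (231,190). The low square is the small one at (462,212), and the coloured blocks are decoys. The knob pointer is at 0 (toward -x, lower end in the top view), and the second mark lies clockwise of it. Next I'll measure the poses.

```bash
cat > h.py <<'E'
import numpy as np,cv2
def ray(s,uv,z):
    uv=np.atleast_2d(uv).astype(float); R=np.array(s["R"]);t=np.array(s["t"])
    d=np.c_[(uv[:,0]-s["cx"])/s["fx"],(uv[:,1]-s["cy"])/s["fy"],np.ones(len(uv))]@R
    c=-R.T@t
    return (c+d*((z-c[2])/d[:,2])[:,None])[:,:2]
def proj(s,X):
    X=np.atleast_2d(X)@np.array(s["R"]).T+np.array(s["t"])
    return np.c_[s["fx"]*X[:,0]/X[:,2]+s["cx"],s["fy"]*X[:,1]/X[:,2]+s["cy"]]
def up(i,k): return cv2.resize(i,None,fx=k,fy=k,interpolation=cv2.INTER_CUBIC)
def contour(s,box,fn,k=8):
    x,y,w,h=box; m=fn(up(s["frame"][y:y+h,x:x+w],k)).astype(np.uint8)
    cs=max(cv2.findContours(m,0,cv2.CHAIN_APPROX_NONE)[0],key=cv2.contourArea)[:,0]
    return (cs+.5)/k-.5+[x,y]
def rect(P): # hull->min area rect in mm
    c,(w,h),a=cv2.minAreaRect((P*1000).astype(np.float32)); return np.round(c,1),round(w,1),round(h,1),round(a,2)
E
python3 - <<'E'
import pickle; from h import *
d=pickle.load(open("snap0.pkl","rb")); T=d["top"];S=d["scene"]
m=lambda i:(i.min(2)>130)
for box in((398,195,42,45),):
    for th in(110,130,150): print("block top",rect(ray(T,contour(T,box,lambda i:i.min(2)>th),.044)))
print("px vals",T["frame"][140:180:10,260:380:8].mean(2).astype(int))
# deck in top
for th in(60,70,75): print("deck top",rect(ray(T,contour(T,(255,105,120,105),lambda i:i.mean(2)>th),.072)))
# landmarks: screws approx in top crop c2
sc=np.array([[93,94],[513,127],[485,477],[60,441]])/5-.4+[258,105]
print("screws top",ray(T,sc,.072)*1000)
sc=np.array([[440,166],[719,236],[621,403],[302,307]])/3-.33+[140,140]
print("screws scene",ray(S,sc,.072)*1000)
print("window top",ray(T,np.array([[429,201]])/5-.4+[258,105],.072)*1000,"scene",ray(S,np.array([[392,284]])/3-.33+[140,140],.072)*1000)
print("block top centre dot",ray(T,np.array([[295,354]])/5-.4+[360,145],.044)*1000,"scene",ray(S,np.array([[271,131]])/3-.33+[140,140],.044)*1000)
E
```

```text
block top (array([ 436.2, -238.4]), 46.0, 64.7, 56.98)
block top (array([ 436.2, -238.6]), 43.9, 62.7, 56.97)
block top (array([ 436.4, -238.9]), 42.3, 60.7, 56.85)
px vals [[ 44  44 102 102  91 103  89 103 103 103 145 142 166  31  33]
 [ 44  44 101 102  55  46  71 103 102 102 130 131 170  32  31]
 [ 44  46 102 109  78  55 103 103 103 103 103  95  90  34  34]
 [ 45  56 102 102 103 104 103 104 104 100  93  92  91  30  29]]
deck top (array([596.9,  63.5]), 264.3, 261.7, 86.23)
deck top (array([596.4,  63.3]), 262.2, 258.2, 86.17)
deck top (array([596.3,  63.3]), 261.4, 257.0, 86.17)
screws top [[695.89019533 178.4575783 ]
 [680.70558395 -65.71271478]
 [476.70797987 -52.56193286]
 [492.72183448 191.52179023]]
screws scene [[475.48839803 -48.06893666]
 [492.42209347 194.2603275 ]
 [694.72614837 181.02787176]
 [680.4840442  -62.00421853]]
window top [[636.3295076  -17.81256254]] scene [[633.93217111 -13.73062975]]
block top centre dot [[ 438.08761791 -240.38134576]] scene [[ 435.03133824 -238.59401433]]
```

Findings:
- **Head:** centre about (586,64.5), yaw about -3.7°.
- **Block:** about (436.5,-239.5), long axis at about -34°.
- **Agreement:** the two views agree to about 3 mm.

The knob comes first, using yaw near 176° to keep joint 6 in range.

```bash
cat >> h.py <<'E'
Y=-3.7; C=np.array([.5862,.0645])
def head(x,y):
    a=np.radians(Y); return C+np.array([[np.cos(a),-np.sin(a)],[np.sin(a),np.cos(a)]])@np.array([x,y])/1000
def show(r,l=""):
    s=r.sense(); print(l,"t%.2f"%s["clock"],"p",np.round(s["tcp_pos"]*1000,1),"o",np.round(s["orientation"],1),"F",np.round(s["contact_force"],1),"M",np.round(s["torque"],2),"op %.1f"%(s["opening"]*1000)); return s
E
python3 - <<'E'
from station import r; from h import *
k=head(20,55); print(k)
r.reach([*k,.36],[180,0,180+Y]); show(r)
r.servo_line([*k,.266],speed=.1); show(r)
r.grab(8); r.wait(.2); show(r)
s=r.snapshot("scene"); cv2.imwrite("pics/k1.png",up(s["frame"][130:330,180:440,::-1],3))
E
```

```text
[0.60970759 0.11809471]
 t2.77 p [609.9 117.2 360.1] o [-180.     0.   176.2] F [-0.2 -0.  -0.5] M [ 0.02 -0.08 -0.03] op 87.6
 t3.86 p [609.9 118.1 267.1] o [1.800e+02 1.000e-01 1.763e+02] F [ 0.1  0.1 -0.1] M [ 0.05 -0.18  0.03] op 87.8
 t5.17 p [609.7 118.2 266. ] o [180.    0.  176.3] F [-0.1  1.   0.1] M [ 0.21 -0.18  0.07] op 13.6
```

View pics/k1.png

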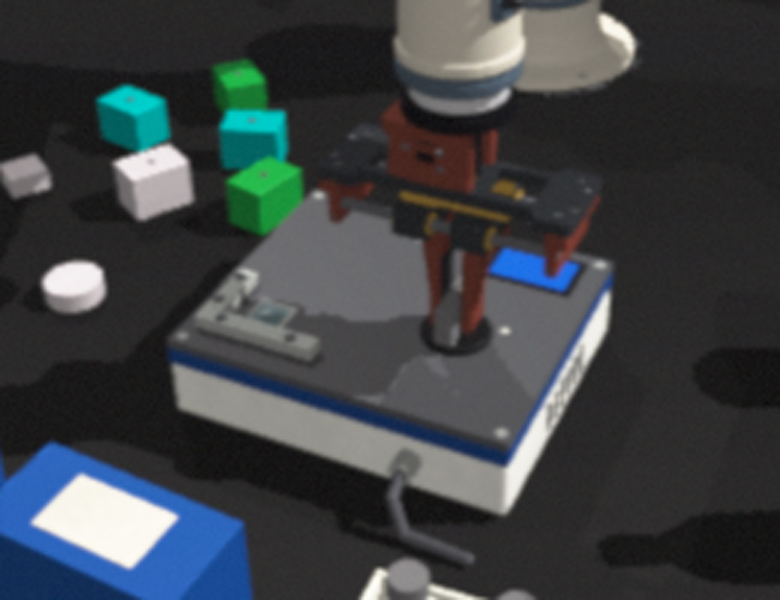

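The fingers hold the bar (scene (332,230)) with an opening of 13.6 mm and only 1 N of side load. Now I'll turn it clockwise.

Run:
```python
from station import r; from h import *
k=head(20,55)
r.grab(35); show(r)
for a in (15,30,45,60):
    r.servo_line([*k,.266],[180,0,180+Y-a],speed=.05); s=show(r,a)
    if np.linalg.norm(s["contact_force"])>25: print("high");break
```

```text
t5.44 p [609.7 118.2 266. ] o [180.    0.  176.3] F [ 0.4  1.6 -0.5] M [ 0.3  -0.17  0.08] op 14.0
15 t5.85 p [609.7 118.4 266. ] o [180.   -0.  161.5] F [ 1.4  3.3 -0.1] M [ 0.62 -0.23  0.1 ] op 13.9
30 t6.26 p [609.8 118.5 266. ] o [179.9  -0.  146.6] F [ 1.8  5.  -2.2] M [ 0.75 -0.41 -0.01] op 13.8
45 t6.67 p [609.9 118.6 266. ] o [179.9  -0.  131.6] F [ 2.7  6.1 -0.6] M [ 0.86 -0.55 -0.14] op 14.1
60 t7.08 p [610.  118.7 266. ] o [179.9  -0.  116.6] F [ 3.9  6.  -1.8] M [ 0.93 -0.61 -0.07] op 13.9
```

Run:
```python
from station import r; from h import *
k=head(20,55)
r.servo_line([*k,.266],[180,0,180+Y-61.5],speed=.05); show(r)
r.let_go(); r.servo_line([*k,.36],speed=.15); show(r)
b=[.4365,-.2395]
r.reach([*b,.30],[180,0,146]); show(r)
for n in("top","scene"):
    s=r.snapshot(n); cv2.imwrite(f"pics/o_{n}.png",up(s["frame"][100:300,230:490,::-1] if n=="top" else s["frame"][130:330,180:440,::-1],3))
```

```text
t7.33 p [610.  118.7 266.1] o [179.9  -0.  115.2] F [ 3.6  5.9 -1.8] M [ 0.88 -0.75  0.56] op 13.9
 t9.31 p [609.7 118.1 358.8] o [-179.9   -0.   114.8] F [0.1 0.6 0. ] M [-0.03 -0.07  0.01] op 88.0
 t10.80 p [ 436.9 -239.1  299.9] o [180.  -0. 146.] F [ 0.2 -0.1  0.3] M [ 0.02 -0.13 -0.01] op 88.0
```

View pics/o_top.png

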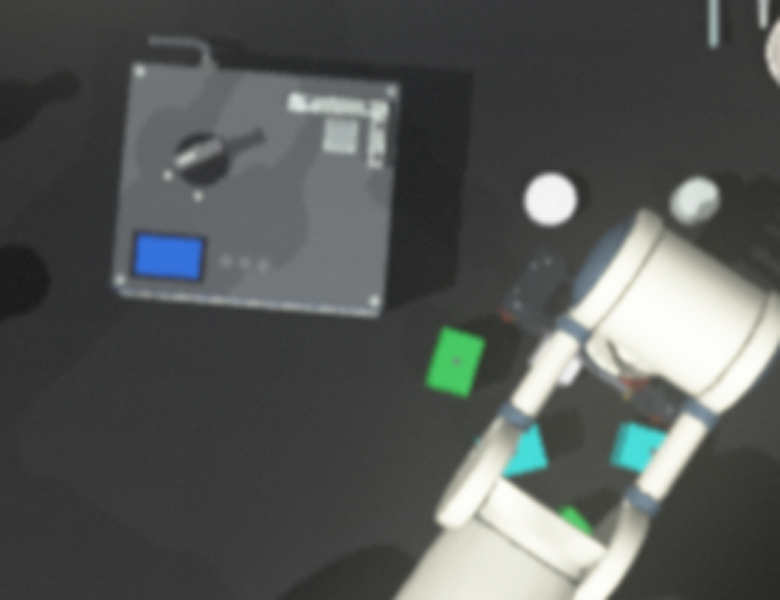

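View pics/o_scene.png

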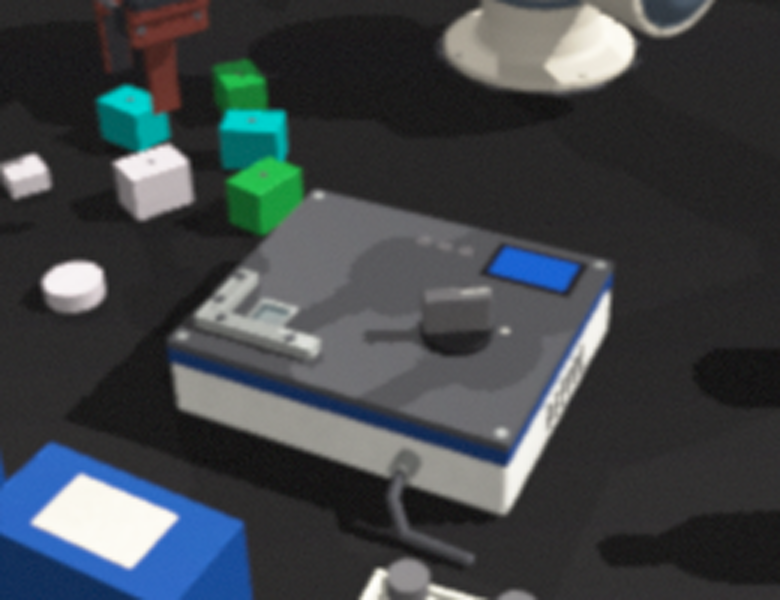

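The window (top (341,136) in the crop) now shows lit and the pointer is at the second mark, so the shutter is open. The block at scene crop (152,180) is untouched. Next I'll grasp it.

Run:
```python
from station import r; from h import *
b=[.4365,-.2395]
r.servo_line([*b,.196],speed=.1); show(r)
r.grab(10); r.wait(.1); show(r); r.grab(45); r.wait(.1); show(r)
r.servo_line([*b,.33],speed=.12); show(r)
c=head(55-12,-77+12)
r.reach([*c,.33],[180,0,90+Y]); r.wait(.3); show(r)
for n in("top","scene"):
    s=r.snapshot(n); cv2.imwrite(f"pics/g_{n}.png",up(s["frame"][100:300,230:490,::-1] if n=="top" else s["frame"][130:330,180:440,::-1],3))
```

```text
t12.09 p [ 436.8 -239.7  196.9] o [1.80e+02 1.00e-01 1.46e+02] F [-0.2 -0.1  1.6] M [ 0.02 -0.17  0.01] op 88.1
 t12.98 p [ 436.5 -239.5  196. ] o [180.   0. 146.] F [ 0.9 -0.3 -0.2] M [ 0.11 -0.19 -0.01] op 40.1
 t13.30 p [ 436.5 -239.5  196. ] o [180.   0. 146.] F [-0.6  1.3  0.4] M [ 0.11 -0.2  -0.  ] op 39.8
 t14.57 p [ 436.4 -239.4  328.9] o [-1.80e+02 -1.00e-01  1.46e+02] F [ 0.5  0.7 -1.2] M [ 0.06 -0.17 -0.01] op 39.7
 t16.25 p [624.8  -3.7 330.2] o [180.    0.   86.3] F [-0.2  0.3 -1.8] M [-0.06 -0.06  0.03] op 39.7
```

View pics/g_scene.png

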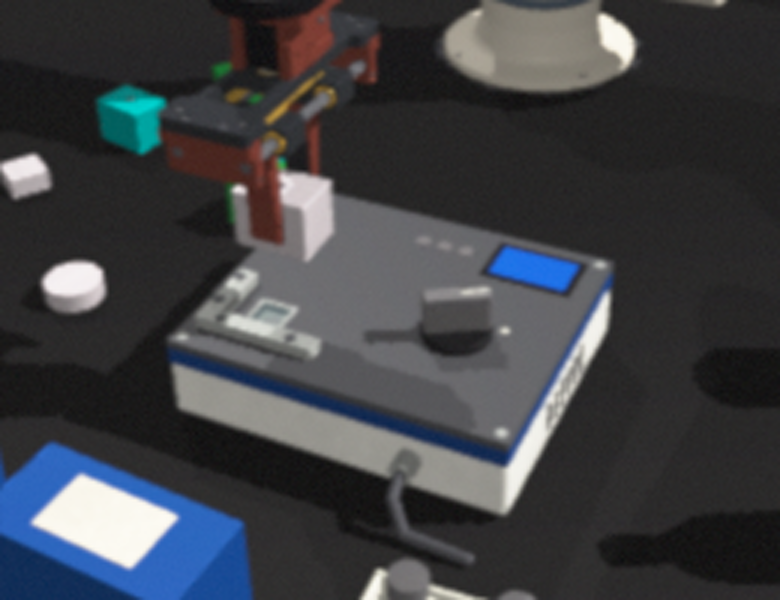

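View pics/g_top.png

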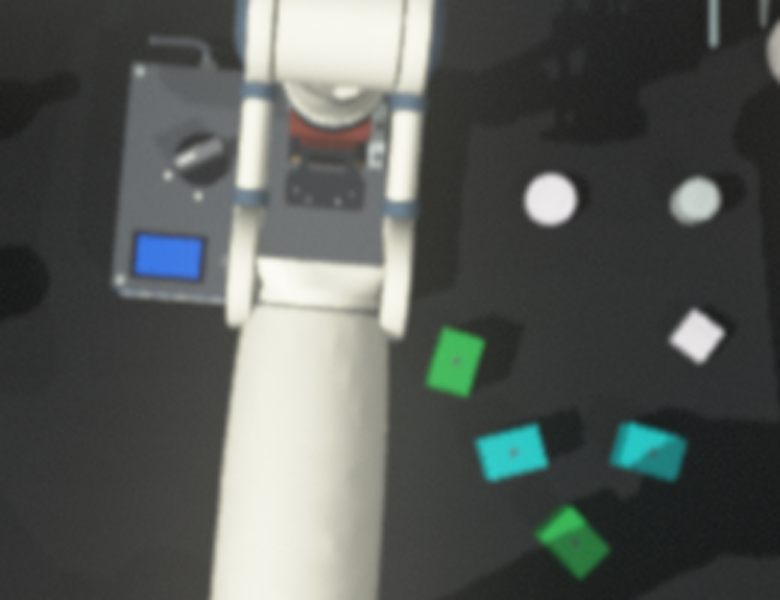

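The block is held upright above the deck (scene crop (285,215)), the bystanders are in place, and the knob is still open. I'll lower it slowly until it touches.

Run:
```python
from station import r; from h import *
c=head(55-12,-77+12)
r.servo_line([*c,.274],speed=.08); r.wait(.2); s=show(r,"base")
f0=s["contact_force"][2]; z=.274
while z>.262:
    z-=.0005; r.servo_line([*c,z],speed=.01); r.wait(.1)
    s=r.sense(); f=s["contact_force"][2]-f0
    if f>4: break
print(z); show(r,"touch"); r.wait(.3); show(r)
```

```text
base t17.40 p [625.1  -3.1 274.9] o [179.9  -0.   86.3] F [ 0.1  0.  -2.8] M [ 0.02 -0.07  0.03] op 39.8
0.2675
touch t21.95 p [624.9  -3.1 268. ] o [180.    0.   86.3] F [-1.6  1.1  2.8] M [-0.01  0.35 -0.01] op 40.0
 t22.25 p [624.9  -3.1 268. ] o [180.    0.   86.3] F [-2.1  0.2  4.1] M [ 0.01  0.52 -0.03] op 39.5
```

Touchdown was gentle, at the expected height. Now I'll push along head +x to the long stop.

```bash
cat >> h.py <<'E'
def fh(s):
    a=np.radians(Y);f=s["contact_force"];return np.array([f[0]*np.cos(a)+f[1]*np.sin(a),-f[0]*np.sin(a)+f[1]*np.cos(a),f[2]])
def pos_h(s):
    a=np.radians(Y);d=(s["tcp_pos"][:2]-C)*1000;return np.array([d[0]*np.cos(a)+d[1]*np.sin(a),-d[0]*np.sin(a)+d[1]*np.cos(a),s["tcp_pos"][2]*1000])
E
python3 - <<'E'
from station import r; from h import *
x=43.;lim=-12
while x<62:
    x+=1 if x<50 else .5
    r.servo_line([*head(x,-65),.2675],speed=.02); r.wait(.1); s=r.sense(); f=fh(s)
    print(x,np.round(f,1),"Mz %.2f"%s["torque"][2],np.round(pos_h(s),1),"yaw %.2f"%s["orientation"][2])
    if f[0]<lim: break
E
```

```text
44.0 [-4.3  0.1  4.8] Mz -0.03 [ 43.9 -65.  268. ] yaw 86.30
45.0 [-4.3 -0.1  6.5] Mz 0.05 [ 44.9 -65.  268. ] yaw 86.30
46.0 [-3.6  0.7  5.7] Mz 0.03 [ 45.9 -65.  268. ] yaw 86.30
47.0 [-4.7  0.   5.2] Mz 0.02 [ 46.9 -65.  268. ] yaw 86.30
48.0 [-4.7 -0.1  5.8] Mz -0.01 [ 47.9 -65.  268. ] yaw 86.30
49.0 [-4.1 -0.9  5.9] Mz 0.04 [ 48.9 -64.9 268. ] yaw 86.31
50.0 [-4.3 -0.1  6.4] Mz -0.03 [ 49.9 -64.9 268. ] yaw 86.30
50.5 [-4.4  0.5  5.4] Mz 0.01 [ 50.3 -64.9 268.1] yaw 86.30
51.0 [-4.4 -0.4  5.1] Mz 0.04 [ 50.8 -65.  268. ] yaw 86.31
51.5 [-4.7 -0.2  5.7] Mz 0.01 [ 51.3 -65.  268. ] yaw 86.30
52.0 [-4.2 -0.7  5.1] Mz -0.01 [ 51.8 -65.  268. ] yaw 86.30
52.5 [-5.1 -0.1  5.4] Mz 0.01 [ 52.3 -65.  268. ] yaw 86.30
53.0 [-5.6  0.7  6. ] Mz 0.02 [ 52.8 -65.  268. ] yaw 86.30
53.5 [-5.1 -0.1  5.7] Mz -0.05 [ 53.3 -65.  268. ] yaw 86.30
54.0 [-3.   0.1  6.3] Mz 0.02 [ 53.8 -64.9 268. ] yaw 86.30
54.5 [-4.6 -0.5  5.3] Mz -0.03 [ 54.3 -64.9 268. ] yaw 86.30
55.0 [-4.5  0.   6. ] Mz 0.01 [ 54.8 -65.  268. ] yaw 86.30
55.5 [-4.7 -0.   5.4] Mz -0.04 [ 55.3 -65.  268. ] yaw 86.30
56.0 [-4.6  0.9  5.3] Mz 0.06 [ 55.8 -64.9 268. ] yaw 86.30
56.5 [-6.   0.2  7.3] Mz -0.05 [ 56.2 -64.9 268. ] yaw 86.30
57.0 [-7.2 -0.5  7.2] Mz -0.07 [ 56.4 -65.  268.1] yaw 86.30
57.5 [-9.6 -0.3  8.2] Mz -0.10 [ 56.7 -64.9 268.1] yaw 86.30
58.0 [-11.6  -0.4   8.7] Mz -0.10 [ 56.9 -64.9 268. ] yaw 86.29
58.5 [-14.    0.6   9.7] Mz -0.18 [ 57.1 -64.9 268.1] yaw 86.29
```

It made contact with the long stop at x≈56. Mz shows it touching first at the -y end, so the block needs a slightly more clockwise yaw. I'll ease off, trim the yaw and watch Mz.

Run:
```python
from station import r; from h import *
r.servo_line([*head(57,-65),.2675],speed=.02)
r.servo_line([*head(58.5,-65),.2675],speed=.02)
for dy in(0,-.3,-.6,-.9,-1.2,-1.5,-2):
    r.servo_line([*head(58.5,-65),.2675],[180,0,90+Y+dy],speed=.02); r.wait(.2)
    S=[(r.wait(.04),r.sense())[1] for _ in range(6)]; s=S[-1]
    print(dy,np.round(np.mean([fh(q) for q in S],0),1),"Mz %.3f"%np.mean([q["torque"][2] for q in S]),np.round(pos_h(s),2),"yaw %.2f"%s["orientation"][2], "t",s["clock"])
```

```text
0 [-13.6  -0.1  10.1] Mz -0.245 [ 57.14 -64.89 268.08] yaw 86.29 t 31.85
-0.3 [-13.6  -0.1  10. ] Mz -0.055 [ 57.15 -64.83 268.08] yaw 86.01 t 32.55
-0.6 [-13.5  -0.1   9.7] Mz 0.264 [ 57.16 -64.8  268.09] yaw 85.74 t 33.25
-0.9 [-13.6   0.2  10.2] Mz 0.355 [ 57.14 -64.75 268.1 ] yaw 85.46 t 33.95
-1.2 [-14.2   0.5  10.1] Mz 0.418 [ 57.09 -64.67 268.11] yaw 85.17 t 34.65
-1.5 [-14.4   0.7  10.6] Mz 0.434 [ 57.03 -64.6  268.09] yaw 84.87 t 35.35
-2 [-15.1   0.8  10.7] Mz 0.454 [ 56.94 -64.47 268.12] yaw 84.38 t 36.05
```

Run:
```python
from station import r; from h import *
def m(l):
    r.wait(.2);S=[(r.wait(.04),r.sense())[1] for _ in range(5)]; s=S[-1]
    F=np.mean([fh(q) for q in S],0); M=np.mean([q["torque"] for q in S],0)
    print(l,np.round(F,1),"M",np.round(M,2),np.round(pos_h(s),2),"rpy",np.round(s["orientation"],2),"t",s["clock"]); return F,M
r.servo_line([*head(55.5,-65),.2675],[180,0,90+Y-.4],speed=.03)
r.servo_line([*head(58,-65),.2675],speed=.03); F,M=m("flush?")
dy=-.4
for i in range(2):
    if M[2]>.08: dy+=.2
    elif M[2]<-.08: dy-=.2
    else: break
    r.servo_line([*head(58,-65),.2675],[180,0,90+Y+dy],speed=.03);F,M=m(dy)
print(dy)
# light contact, slide -y
r.servo_line([*head(56.8,-65),.2675],speed=.03); m("light")
y=-65.
r.servo_line([*head(56.8,-72),.2675],speed=.03); m("-72")
y=-72.
while y>-84:
    y-=.5; r.servo_line([*head(56.8,y),.2675],speed=.03); r.wait(.08); s=r.sense(); f=fh(s)
    print(y,np.round(f,1),"Mz %.2f"%s["torque"][2],np.round(pos_h(s),1))
    if f[1]>11: break
print(r.sense()["clock"])
```

```text
flush? [-12.1   0.3   9.7] M [0.17 2.02 0.11] [ 56.97 -64.83 268.06] rpy [-1.7975e+02 -1.0000e-02  8.5880e+01] t 36.9583
-0.2 [-12.    0.2   9.6] M [ 0.18  2.01 -0.12] [ 56.96 -64.86 268.08] rpy [-1.7975e+02 -1.0000e-02  8.6060e+01] t 37.6167
-0.4 [-11.8   0.7  10. ] M [0.18 2.03 0.14] [ 56.97 -64.84 268.07] rpy [-1.7975e+02 -1.0000e-02  8.5890e+01] t 38.275
-0.4
light [-6.8  0.4  7.2] M [0.14 1.14 0.13] [ 56.42 -64.84 268.  ] rpy [-1.7991e+02 -1.0000e-02  8.5880e+01] t 38.9333
-72 [-7.4  6.7  7.5] M [1.2  1.11 0.04] [ 56.39 -70.28 268.11] rpy [-179.92   -0.21   85.97] t 39.725
-72.5 [-6.9  8.3  6.1] Mz 0.01 [ 56.4 -70.5 268.1]
-73.0 [-7.5  8.4  7.6] Mz 0.10 [ 56.4 -70.8 268.1]
-73.5 [-7.2  8.8  7.6] Mz -0.02 [ 56.4 -71.2 268.1]
-74.0 [-7.6  9.   7. ] Mz 0.02 [ 56.4 -71.7 268.1]
-74.5 [-6.9  9.4  7.4] Mz 0.01 [ 56.4 -72.1 268.1]
-75.0 [-6.6  9.7  7.9] Mz -0.00 [ 56.4 -72.6 268.1]
-75.5 [-7.   8.8  7.6] Mz 0.04 [ 56.4 -73.1 268.1]
-76.0 [-7.   9.7  7.8] Mz -0.02 [ 56.4 -73.6 268.1]
-76.5 [-6.2  8.2  6.7] Mz 0.02 [ 56.4 -74.1 268.1]
-77.0 [-6.3  9.8  8. ] Mz -0.01 [ 56.4 -74.6 268.2]
-77.5 [-6.6  8.8  7.5] Mz 0.05 [ 56.4 -75.1 268.2]
-78.0 [-7.6  9.3  6.5] Mz 0.02 [ 56.4 -75.6 268.1]
-78.5 [-7.2  8.9  6.5] Mz 0.00 [ 56.4 -76.1 268.2]
-79.0 [-7.1 10.1  7.5] Mz 0.01 [ 56.4 -76.5 268.2]
-79.5 [-6.6 10.7  8.7] Mz -0.09 [ 56.4 -76.6 268.2]
-80.0 [-6.  12.4  7.8] Mz -0.05 [ 56.4 -76.8 268.2]
45.0583
```

Both stops are in contact. The sideways friction is about 9 N, so I'll tighten the grip, press up to clear forces on both stops, and trim out the small tilt.

```bash
cat >> h.py <<'E'
def m(r,l=""):
    r.wait(.2);S=[(r.wait(.04),r.sense())[1] for _ in range(5)]; s=S[-1]
    F=np.mean([fh(q) for q in S],0); M=np.mean([q["torque"] for q in S],0)
    print(l,np.round(F,1),"M",np.round(M,2),np.round(pos_h(s),2),"rpy",np.round(s["orientation"],2),"op %.1f t %.2f"%(s["opening"]*1000,s["clock"])); return F,M
E
python3 - <<'E'
from station import r; from h import *
r.grab(60); m(r,"grip")
O=[180,0,90+Y-.4]
for x,y,z in((58,-81,.2672),(58.5,-82.5,.267),(59,-84,.267)):
    r.servo_line([*head(x,y),z],O,speed=.02); m(r,(x,y,z))
for n in("scene","top"):
    s=r.snapshot(n); cv2.imwrite(f"pics/p_{n}.png",up(s["frame"][170:280,220:360,::-1],5) if n=="scene" else up(s["frame"][100:300,230:490,::-1],3))
E
```

```text
grip [-6.8 12.5  7.9] M [ 2.2   1.06 -0.1 ] [ 56.39 -76.78 268.17] rpy [-179.92   -0.4    86.04] op 39.7 t 45.68
(58, -81, 0.2672) [-12.4  15.4  11.5] M [ 2.67  1.93 -0.15] [ 56.9  -77.08 268.24] rpy [-179.78   -0.48   86.08] op 39.6 t 46.34
(58.5, -82.5, 0.267) [-15.4  19.4  13.2] M [ 3.38  2.33 -0.28] [ 57.1  -77.55 268.26] rpy [-179.72   -0.61   86.13] op 39.4 t 47.00
(59, -84, 0.267) [-16.8  23.2  14.2] M [ 4.1   2.62 -0.37] [ 57.32 -78.07 268.38] rpy [-179.66   -0.74   86.17] op 39.9 t 47.66
```

View pics/p_scene.png

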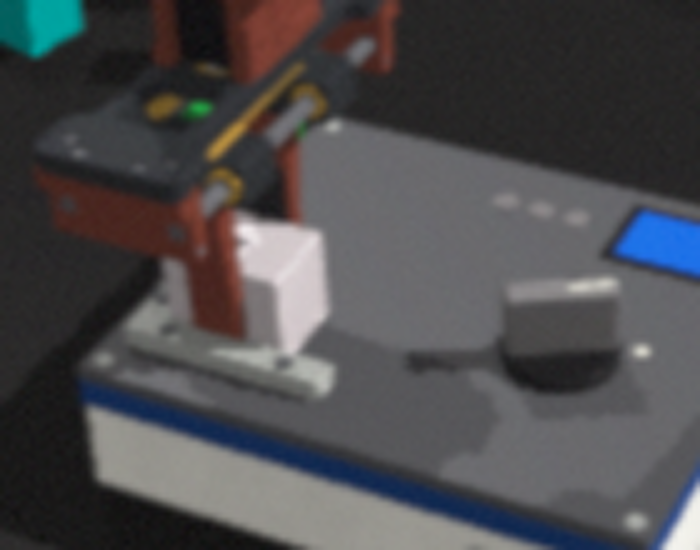

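View pics/p_top.png

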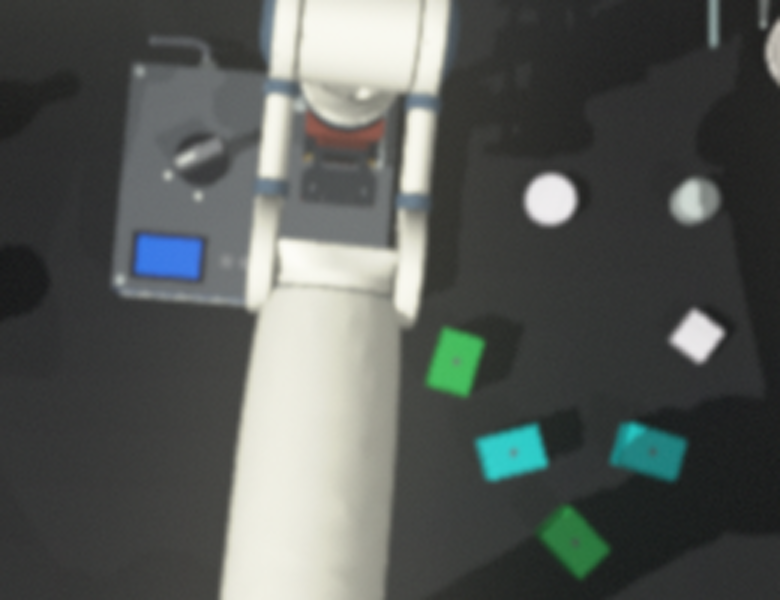

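The scene crop shows the block at (270,290) against both stops with its face along the long bar. The knob is still open and the bystanders are unmoved. The tool is tilted 0.7°/0.3° by the push and the moments put the load on the stop-side edges. I'll counter-tilt about the block's base to make it flat.

Run:
```python
from station import r; from h import *
for k,(x,y) in ((.5,(58.6,-83)),(1,(58.2,-82.2)),(1.15,(58.2,-82.2))):
    r.servo_line([*head(x,y),.267],[180-.34*k,.74*k,90+Y-.4],speed=.02); m(r,(k,x,y))
```

```text
(0.5, 58.6, -83) [-17.1  23.7  14.4] M [ 4.3   2.77 -0.35] [ 56.84 -76.93 268.21] rpy [-179.8    -0.39   86.18] op 39.8 t 48.42
(1, 58.2, -82.2) [-17.   24.8  14.4] M [ 4.58  2.88 -0.42] [ 56.35 -75.86 268.05] rpy [-1.7994e+02 -6.0000e-02  8.6190e+01] op 39.5 t 49.08
(1.15, 58.2, -82.2) [-18.   25.5  14.2] M [ 4.79  3.   -0.42] [ 56.27 -75.59 268.05] rpy [-1.7997e+02  2.0000e-02  8.6210e+01] op 39.7 t 49.73
```

Run:
```python
from station import r; from h import *
for d in(.65,.75):
    r.servo_line([*head(58.3,-82.2),.267],[180-.34*1.12,.74*1.12,90+Y-d],speed=.02); m(r,d)
r.wait(.5); m(r,"steady")
for n in("scene","top"):
    s=r.snapshot(n); cv2.imwrite(f"pics/q_{n}.png",up(s["frame"][170:280,220:360,::-1],5) if n=="scene" else up(s["frame"][100:300,140:490,::-1],2))
    if n=="scene":
        # predicted top-face and base corners of a seated block
        z=[.116]*4+[.072]*4; P=[[*head(55+a*20+.0,-77+b*28),zz] for (a,b),zz in zip([(1,1),(1,-1),(-1,-1),(-1,1)]*2,z)]
        print(np.round((proj(s,P)-[220,170])*5).tolist())
```

```text
0.65 [-18.4  25.1  14.7] M [4.74 3.06 0.01] [ 56.33 -75.63 268.06] rpy [-1.7995e+02  1.0000e-02  8.6000e+01] op 39.8 t 50.39
0.75 [-18.4  24.9  14.5] M [4.68 3.04 0.2 ] [ 56.34 -75.59 268.04] rpy [-1.7995e+02  2.0000e-02  8.5920e+01] op 39.5 t 51.05
steady [-18.   25.1  14.2] M [4.71 3.   0.2 ] [ 56.34 -75.61 268.06] rpy [-1.7996e+02  2.0000e-02  8.5920e+01] op 40.0 t 51.96
[[272.0, 283.0], [157.0, 251.0], [206.0, 202.0], [318.0, 232.0], [278.0, 366.0], [166.0, 333.0], [214.0, 283.0], [323.0, 314.0]]
```

View pics/q_scene.png

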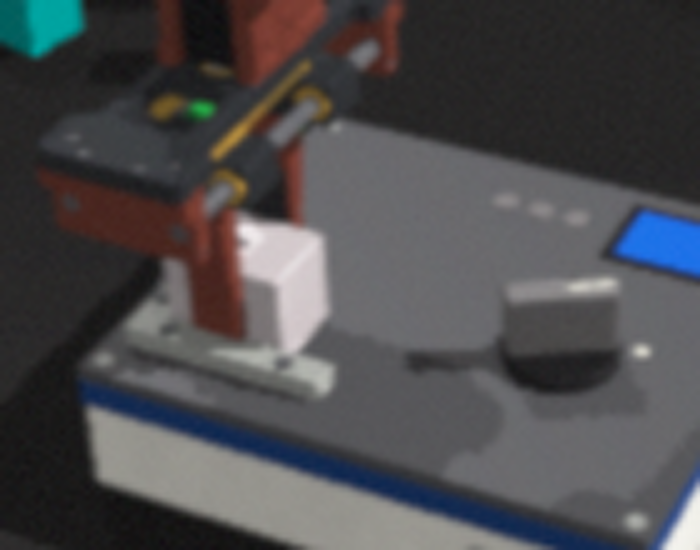

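View pics/q_top.png

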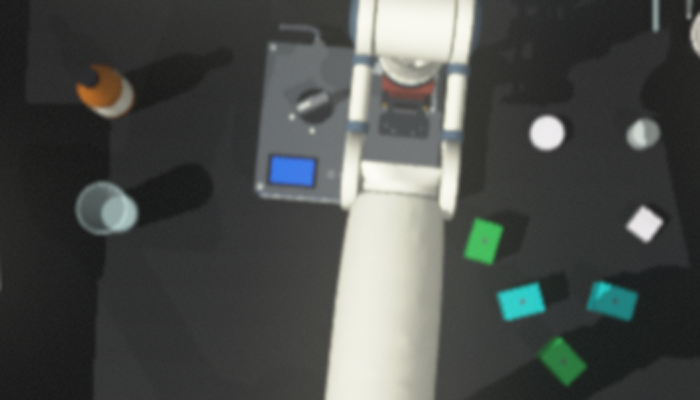

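The observed block corners (275,283) and (325,232) match the predicted seated corners to about 1 px. The tool is level, and Mz is near zero. Friction from the x and down push takes part of the y push, so I'll shift a bit more onto the short stop.

Run:
```python
from station import r; from h import *
r.servo_line([*head(58.0,-83.6),.2672],[180-.36,1.0,90+Y-.72],speed=.02); m(r)
r.servo_line([*head(57.9,-84.2),.2673],[180-.36,1.1,90+Y-.78],speed=.02); m(r)
r.wait(.5); F,M=m(r,"steady")
s=r.snapshot("scene"); cv2.imwrite("pics/z.png",up(s["frame"][170:280,220:360,::-1],5))
```

```text
[-15.9  30.6  13.1] M [5.59 2.66 0.01] [ 56.25 -75.67 268.08] rpy [-1.7998e+02  2.0000e-02  8.6010e+01] op 39.3 t 52.72
 [-15.7  32.8  12.5] M [6.06 2.53 0.05] [ 56.23 -75.65 268.09] rpy [-1.800e+02  4.000e-02  8.599e+01] op 39.5 t 53.38
steady [-15.2  32.6  12.3] M [6.05 2.54 0.02] [ 56.22 -75.62 268.07] rpy [-1.7999e+02  4.0000e-02  8.5990e+01] op 40.0 t 54.28
```

View pics/z.png

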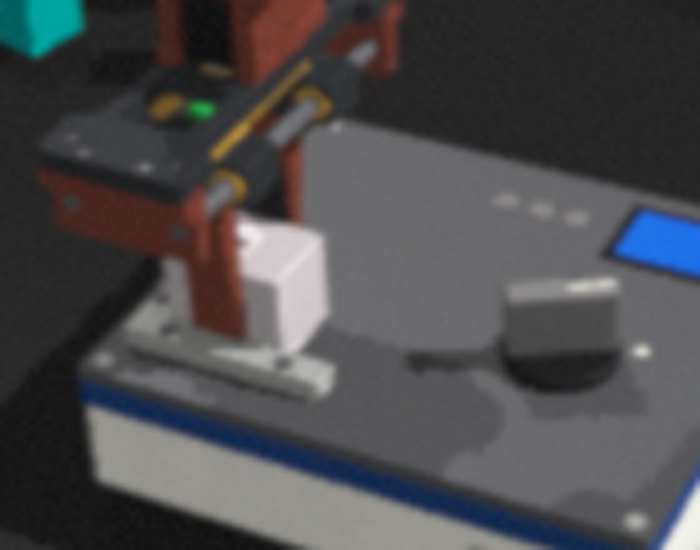

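The push rose from 25 to 33 N and the block did not move, so it is seated. It is level and steady, and the knob is open. I'm handing in.

```bash
python3 -c "
from station import r
print(r.hand_in(), r.sense()['clock'])"
```

```text
the job is handed in; nothing more can be done
the job is handed in; nothing more can be done
```

I turned the shutter knob 60° clockwise until it snapped open. I then set the bare-metal oblong block down on the deck, slid it into the corner of the stops, and handed in while still holding it there. The run took about 54 s of the 72 s allowed.

Last checks before hand-in:
- **Forces:** the arm pushed with about 15 N toward the long stop, 33 N toward the short one and 12 N down. Friction takes up part of the push on the short stop. The block did not move when that push went from 25 to 33 N.
- **Alignment:** the tool was level to within 0.05°, at the same height as when the block first touched the deck. The twisting moment was near zero, so the long side lies flat on the stop.
- **Pictures:** the last scene picture shows the knob at the open mark and the block in the corner, about 1 pixel from where a seated block should appear. The last top picture shows the bystanders where they stood. The window is now under the block, and I saw it uncovered before placing it.
- **Disagreement:** the two cameras differed by about 3 mm on the head's y position. I settled the final seating by contact forces instead.

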